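Tip up a packing carton and push it to the rail

TASK

Two open cartons stand on end on the packing bench, their mouths towards the robot. By pushing only, tip the taller one over away from the robot so that it sits on its base with its mouth up, then push it along the bench until its far end sits squarely against the long metal rail. Do not pick it up off the bench, and leave the shorter carton, the bottles and the tape roll where they are.

Things in the scene. Friction and masses are not known exactly. Their poses are not given: they have to be found in the camera images.
- carton: The taller open cardboard carton, 150 x 110 mm, 80 mm deep, walls 4 mm, six cells (partitions 12 mm below the rim), 0.25 kg, loose. Starts on one 110 x 80 mm end, 150 mm tall, mouth facing the robot within 20 degrees. Origin: centre of that end. x: from the mouth (rim at -40 mm) to the closed base (+40 mm); y: across the width; z: along the length, up at the start, away from the robot once tipped.
- heel (a point): Middle of the carton's heel edge, where the end it starts on meets its base (x 40, y 0, z 0 mm in its frame). Pushed near its top away from the robot the carton turns about this edge, which stays on the bench; past about 28 degrees it drops onto its base by itself. Then it is 80 mm tall, and the heel is the lower edge of the wall nearest the robot.
- end_left (a point): On the outer face of the carton's other end (top at the start, far end after tipping), at its left edge: x = 0, y = 55, z = 150 mm in the carton's frame, so 40 mm above the bench after tipping.
- end_right (a point): The same at the right edge: x = 0, y = -55, z = 150 mm in the carton's frame.
- rail: Fixed straight aluminium stop rail on the bench across the far side of the work: 30 mm thick (x), 900 mm long (y), 45 mm tall. Origin: centre of its underside; the face towards the robot is at x = -15 mm in its frame. Turned at most 5 degrees from the robot's y axis.
- short_carton: Bystander: a shorter open cardboard carton, standing on its 110 x 80 mm end, 90 mm tall, mouth towards the robot, loose. Origin: centre of the end it stands on, z up.
- bottle_a: Bystander: small clear glass bottle standing at the left end of the row of cartons and tape, 33 mm diameter, 75 mm tall, loose. Origin: centre of its underside, z up.
- bottle_b: Bystander: a second such bottle, at the right end of the row. Origin: centre of its underside, z up.
- tape: Bystander: yellow ring-shaped tape roll, 90 mm outer diameter, 48 mm tall, lying flat in one row with the two cartons, in any of the three places. Origin: centre of its underside, z up.
Things that resemble listed ones, but are neither listed nor needed, are in the scene too. Leave any turquoise look-alike of the carton alone.

How it is judged:
On the way:
1. the taller carton has been tipped and sits on its base, mouth up (angle between carton's own x axis and vertical above 3 rad), for 0.2 s.
At the end, for the whole second after the job is handed in: The taller carton rests on its base on the bench, mouth up (within 0.1 rad), with both edges of its far end within 12 mm of the rail's near face and within the rail's length, at rest (angle between carton's own x axis and vertical above 3.04 rad and height (world z) of heel below 0.008 m and x of end_left in the frame of rail between -0.027 and 0 m and x of end_right in the frame of rail between -0.027 and 0 m and y of end_left in the frame of rail below 0.46 m and y of end_right in the frame of rail above -0.46 m and linear speed of carton below 0.02 m/s); the robot touches nothing.
It fails at once if the carton was lifted off the bench or tipped the wrong way (heel edge more than 20 mm up) (height (world z) of heel above 0.02 m).
It fails at once if the shorter carton was moved more than 20 mm or tipped (distance of short_carton from where it was at the start of the episode above 0.02 m or angle between short_carton's own z axis and vertical above 0.3 rad).
It fails at once if a bottle was moved more than 20 mm or knocked over (distance of any of bottle_a, bottle_b from where it was at the start of the episode above 0.02 m or angle between any of bottle_a, bottle_b's own z axis and vertical above 0.4 rad).
It fails at once if the tape roll was moved more than 20 mm (distance of tape from where it was at the start of the episode above 0.02 m).
It also fails if it takes over 48 s, if anything falls off the work surface, if the arm or the gripper's body presses on something with over 40 N, if the wrist force passes 120 N, or if a joint passes its speed limit or range.

ROBOT

A 7-joint arm with a two-finger parallel gripper is mounted at the origin on the work surface. World frame = base frame: x ahead of the robot, y to its left, z up, the work surface at z = 0. Lengths are in m, angles in rad, forces in N, time in s.
With the tool pointing down it reaches from about 0.425 to 0.875 m from the base axis. Payload 4.7 kg.
Tool frame: the origin (TCP) lies at the very end of the fingers, on their centre line; the grasp point (between the pads) lies 19 mm behind it; z points along the fingers, y is the line along which they close (so a half turn about z gives the same grasp; the last joint's range is limited). The gripper opens to 87 mm and grips with 3 to 60 N. Pads are 19 mm wide; open, the fingers measure 117 mm over their backs; the gripper's body (75 mm by 190 mm) begins 51 mm behind the grasp point.
Start: joints at [-1.146, 0.321, -0.07, 1.45, 0.023, 1.371, -0.057], TCP at [0.26, 0.596, 0.223] pointing down, gripper open.
Joint ranges: [-2.86, 2.86], [-0.3, 2.09], [-1.38, 1.24], [0.06, 2.45], [-1.56, 4.7], [0.09, 2.05], [-2.69, 2.69]. Speed limits (rad/s): [2.57, 2.57, 3.14, 3.14, 3.14, 3.14, 3.14].

INTERFACE

Orientations are given as a rotation vector (axis times angle).
In Python, from bench import ctrl, imaging, ticket gives the robot as it stands.
- The arm moves only by the tool jog_arm, never from a script. Its argument "rows" is text: rows parted by semicolons, each of 7 numbers parted by spaces: the shift along the tool's x, y, z in cm, then the turn, a rotation vector about the tool's x, y, z in rad, then the closure, from -1 (fully open) to 1 (shut), so that 0 is half open. A call has 1 to 5 rows; each row shifts and turns the commanded pose from where the row before left it, along the tool's axes as they then stand; what a row does not reach is not made up. A row lasts 1/8 s, in which the tool goes at most 62.5 mm and 10.7 degrees, less where a joint would pass 70% of its speed; a pose out of reach is approached as far as the arm can. A call with a gripper value outside its range is refused whole. The fingers move at their own pace and stop on an object; "force" is the grip in N (left out, the last holds). Time passes only in rows, so rows that do not move let the fingers close. It gives the time, the measured TCP pose, the force, the opening and the grip force at its end, in the units of the state.
- ctrl.get_state(): the state, without advancing time (a new reading comes with each control period).
- imaging.get_image(name): name is "scene" or "top"; returns a dict with "img" (480x640x3 uint8, blue, green, red), "vertical_fov" (degrees; the focal length in pixels is half the picture's height over the tangent of half this angle, whatever the lens; pixels are square), "cx", "cy" (the principal point, pixels), "origin" and "orientation" of the camera in the world. Camera axes: x right, y down, z forward; pixel columns grow to the right and rows downward; lengths in m; the calibration is good to about 2 mm. A picture is of the moment at which its call begins. There is no depth.
- ticket.close_job(): hands the job in; it is judged then, once.
The state is a dict: "time": time; "joint_positions": joint angles; "qd": joint speeds; "joint_torque": joint torques, N m; "position": TCP position; "tool_rot": TCP orientation; "ft_force": force on the tool from outside, world axes, zero at the start; "torque": the same for the moment, N m; "grip_width": opening from 0.0 (shut) to 1.0 (fully open); "grip_force": force on a finger pad.
Only numpy, scipy, OpenCV 4.12 (cv2) and the standard library are available. Lean on these libraries where they do the work, as an engineer would, in place of code of your own. Each camera call takes 0.05 s, during which the arm holds its last target. There are 200 camera calls.

## Working session

There is one attempt and no reset: what is moved stays moved. The work goes in short steps, Python scripts to look and compute and a tool call to move; the robot and the scene stay as the last step left them, time stands still between calls to the robot, and variables do not carry over. Pictures are saved under pics/ and viewed, at most 10 in all, crops included, and the job is handed in when it is done.

Besides the shell and the picture viewer there is one more tool, called after "Request:" in YAML: its name, and indented under it one key for each argument. jog_arm: Moves the arm, as the interface text tells. Its arguments: {"type":"object","properties":{"rows":{"type":"string"},"force":{"type":"number"}},"required":["rows"]}

```bash
mkdir -p pics
cat > h.py <<'E'
import numpy as np,cv2,pickle
from scipy.spatial.transform import Rotation as R
def rot(o):
    o=np.array(o,float)
    return o if o.shape==(3,3) else (R.from_rotvec(o).as_matrix() if o.size==3 else R.from_quat(o).as_matrix())
def ray(d,u,v):
    f=240/np.tan(np.radians(d["vertical_fov"])/2)
    r=rot(d["orientation"])@np.array([(u-d["cx"])/f,(v-d["cy"])/f,1]); return np.array(d["origin"]),r/np.linalg.norm(r)
def onz(d,u,v,z=0):
    o,r=ray(d,u,v); return o+r*(z-o[2])/r[2]
def proj(d,p):
    f=240/np.tan(np.radians(d["vertical_fov"])/2)
    c=rot(d["orientation"]).T@(np.array(p)-np.array(d["origin"])); return c[:2]/c[2]*f+[d["cx"],d["cy"]]
E
python3 - <<'E'
from h import *
from bench import ctrl,imaging
for n in("scene","top"):
    d=imaging.get_image(n); pickle.dump(d,open(n+"0.pkl","wb")); cv2.imwrite(f"pics/{n}0.png",d["img"])
    print(n,{k:v for k,v in d.items() if k!="img"})
print(ctrl.get_state())
E
```

```text
scene {'vertical_fov': 49.27132460189409, 'cx': 318.5563082288331, 'cy': 243.13435557895343, 'origin': array([ 1.25553621, -0.19434304,  0.84854154]), 'orientation': array([-1.9892644 , -1.47171576,  0.58039399])}
top {'vertical_fov': 46.30657455373372, 'cx': 313.91236596298967, 'cy': 243.58334685065196, 'origin': array([ 0.49688557, -0.00258405,  1.34625631]), 'orientation': array([-2.1412391 ,  2.19466937, -0.09730048])}
{'time': 0.1, 'joint_positions': array([-1.14587511,  0.32175632, -0.07005655,  1.45157257,  0.02265215,
        1.37079876, -0.0569396 ]), 'qd': array([-0.00043605,  0.00082967,  0.00146943, -0.00176932, -0.00169198,
       -0.00134893,  0.00116249]), 'joint_torque': array([-3.83484403e-04, -4.92577100e+01, -4.06015115e-01, -3.13394308e+01,
       -6.41924841e-02,  3.96378385e-02,  7.63962043e-05]), 'position': array([0.25946246, 0.59541957, 0.22155602]), 'tool_rot': array([-6.40788526e-01, -3.07533765e+00,  2.72931557e-03]), 'ft_force': array([-0.00628324,  0.88098371, -0.23153188]), 'torque': array([-0.00516012,  0.02513693,  0.0203051 ]), 'grip_force': 0.0, 'grip_width': 0.9998873673551658}
```

View pics/scene0.png

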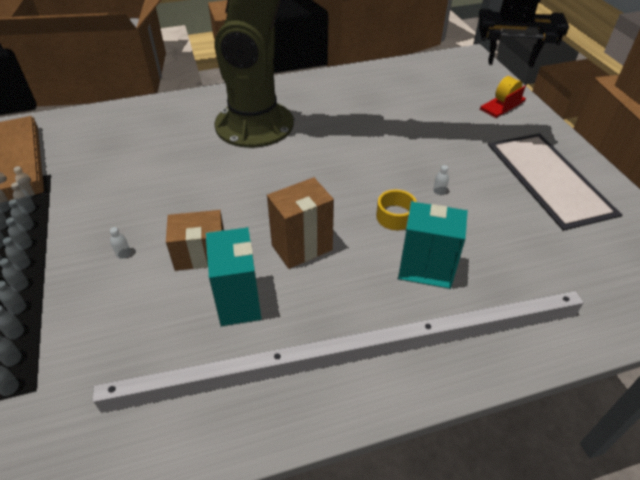

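View pics/top0.png

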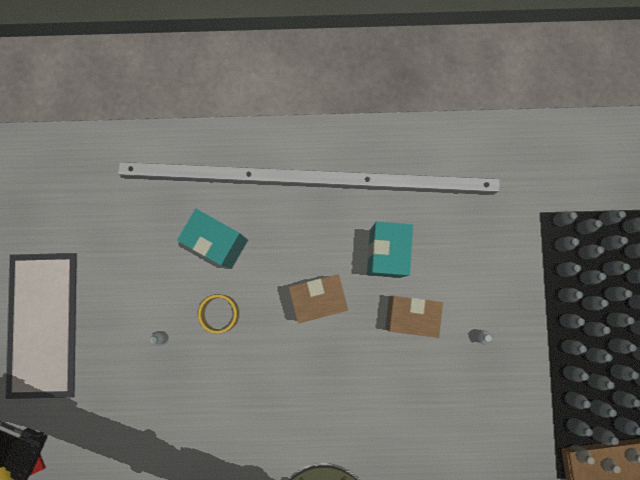

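Scene view: there are two brown cartons, at about (300,222) and (195,240). The two turquoise ones at (235,275) and (433,243) are look-alikes. The one at scene (300,222), top view (318,298), stands higher, so it fits "the taller carton". I'll measure it and confirm with a crop.

```bash
cat > m.py <<'E'
from h import *
def blobs(d,lo,hi,amin=300):
    m=cv2.inRange(cv2.cvtColor(d["img"],cv2.COLOR_BGR2HSV),lo,hi)
    m=cv2.morphologyEx(m,cv2.MORPH_CLOSE,np.ones((5,5)))
    c,_=cv2.findContours(m,cv2.RETR_EXTERNAL,cv2.CHAIN_APPROX_NONE)
    return [x for x in c if cv2.contourArea(x)>amin]
E
python3 - <<'E'
from m import *
np.set_printoptions(precision=3,suppress=True)
t=pickle.load(open("top0.pkl","rb"));s=pickle.load(open("scene0.pkl","rb"))
for nm,lo,hi in(("brown",(5,80,50),(18,255,255)),("turq",(80,100,40),(100,255,255)),("tape",(20,120,80),(32,255,255))):
  for n,d in(("top",t),("scene",s)):
    for c in blobs(d,lo,hi):
        a=cv2.approxPolyDP(cv2.convexHull(c),3,True)[:,0]
        if not(100<a[:,1].mean()<350 and 90<a[:,0].mean()<560): continue
        r=cv2.minAreaRect(c)
        print(nm,n,"area",cv2.contourArea(c),"poly",a.tolist())
        if n=="top":
            for z in(.09,.15) if nm!="tape" else (.048,):
                b=np.array([onz(d,*p,z)[:2] for p in cv2.boxPoints(r)])
                print("   z",z,"c",b.mean(0),"sides",np.linalg.norm(b[1]-b[0]),np.linalg.norm(b[2]-b[1]))
# rail near top edge
g=cv2.cvtColor(t["img"],cv2.COLOR_BGR2GRAY)
for u in range(140,490,50): print(u,g[160:200,u].tolist())
for p in((130,169),(486,184)): print("hole",onz(t,*p,.045))
for p in((112,389),(566,299)): print("hole scene",onz(s,*p,.045))
for p in((158,333),(487,338)): print("bottle top",onz(t,*p,.075))
cv2.imwrite("pics/crop.png",cv2.resize(s["img"][150:340,150:490],None,fx=2.3,fy=2.3,interpolation=cv2.INTER_CUBIC))
E
```

```text
brown top area 1471.0 poly [[389, 301], [396, 296], [441, 302], [438, 337], [386, 328]]
   z 0.09 c [ 0.452 -0.213] sides 0.07869259257238355 0.1181091096513355
   z 0.15 c [ 0.454 -0.202] sides 0.07493415927763789 0.1124681058971634
brown top area 1578.5 poly [[338, 275], [347, 309], [298, 322], [289, 287]]
   z 0.09 c [ 0.497 -0.001] sides 0.11447966328958561 0.08282357310001624
   z 0.15 c [ 0.497 -0.001] sides 0.10901200535617743 0.07886784023427579
brown scene area 1632.5 poly [[219, 210], [222, 228], [192, 267], [175, 269], [166, 242], [168, 215]]
brown scene area 3542.0 poly [[314, 178], [332, 198], [332, 248], [288, 267], [272, 244], [267, 195]]
turq top area 1644.5 poly [[376, 222], [412, 225], [409, 274], [368, 273]]
   z 0.09 c [ 0.603 -0.167] sides 0.11993979195040014 0.09208426910474092
   z 0.15 c [ 0.598 -0.159] sides 0.11421135306313632 0.08768623656302196
turq top area 1877.5 poly [[195, 209], [244, 238], [230, 266], [219, 264], [178, 240]]
   z 0.09 c [0.636 0.234] sides 0.08386935645963027 0.1387243812558706
   z 0.15 c [0.629 0.223] sides 0.07986367598294729 0.132
[... 1395 characters left out ...]
, 165, 160, 159, 161, 162, 165, 169, 100, 71, 72, 77, 136, 139, 132, 130, 131, 137, 132, 132, 129, 130, 133, 131]
390 [131, 130, 134, 132, 129, 131, 133, 134, 134, 136, 134, 134, 135, 131, 139, 156, 164, 168, 168, 166, 160, 161, 164, 165, 173, 173, 118, 80, 75, 77, 116, 142, 137, 135, 137, 132, 129, 131, 133, 132]
440 [136, 130, 133, 138, 133, 137, 135, 134, 139, 135, 141, 132, 132, 139, 136, 134, 132, 163, 168, 159, 163, 163, 161, 159, 160, 165, 166, 167, 150, 85, 74, 74, 103, 135, 134, 136, 132, 133, 135, 138]
hole [0.812 0.436 0.045]
hole [ 0.754 -0.402  0.045]
hole scene [ 0.755 -0.401  0.045]
hole scene [0.815 0.436 0.045]
bottle top [0.428 0.36  0.075]
bottle top [ 0.399 -0.376  0.075]
```

View pics/crop.png

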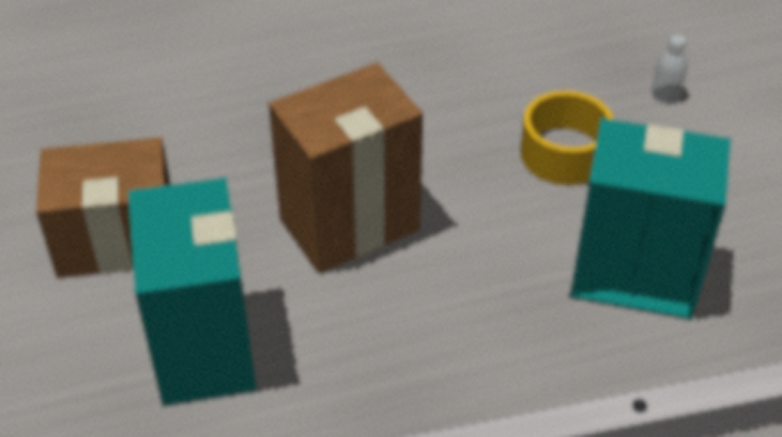

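Crop: the taller brown carton, centre (345,165), shows the tape stripe on its closed base, and its top is 109 x 79 mm when taken at z = 0.15, so it matches the description. The short one is at (100,205), the turquoise look-alikes at (190,290) and (655,220). Next I work out the geometry.

Run:
```python
from m import *
np.set_printoptions(precision=3,suppress=True)
t=pickle.load(open("top0.pkl","rb"))
c=[onz(t,*p,.15)[:2] for p in((338,275),(347,309),(298,322),(289,287))]
print(np.array(c))
for a,b in((1,0),(2,3)): v=c[a+0]-c[b]; v=-v; print("x-axis yaw",np.degrees(np.arctan2(v[1],v[0])))
for a,b in((0,3),(1,2)): v=c[b]-c[a]; print("y-axis yaw",np.degrees(np.arctan2(v[1],v[0]))-90)
for nm,P in(("R",((376,222),(412,225),(409,274),(368,273))),("L",((195,209),(244,238),(230,266),(178,240)))):
  for z in (0,.15): print(nm,z,[onz(t,*p,z)[:2].round(3) for p in P])
# rail near top edge: gray drop rows
for u,v in((140,174.5),(240,179.5),(340,183.7),(440,188.4)): print("rail near",onz(t,u,v,.045))
```

```text
[[ 0.545 -0.045]
 [ 0.473 -0.062]
 [ 0.448  0.043]
 [ 0.522  0.06 ]]
x-axis yaw 13.219890955336126
x-axis yaw 13.307108861504684
y-axis yaw 12.334966397969637
y-axis yaw 13.37159008020727
R 0 [array([ 0.677, -0.145]), array([ 0.667, -0.232]), array([ 0.549, -0.22 ]), array([ 0.554, -0.122])]
R 0.15 [array([ 0.657, -0.13 ]), array([ 0.648, -0.206]), array([ 0.543, -0.196]), array([ 0.548, -0.109])]
L 0 [array([0.72 , 0.293]), array([0.646, 0.174]), array([0.579, 0.209]), array([0.645, 0.334])]
L 0.15 [array([0.695, 0.26 ]), array([0.629, 0.155]), array([0.57 , 0.185]), array([0.629, 0.296])]
rail near [0.798 0.413 0.045]
rail near [0.78  0.176 0.045]
rail near [ 0.764 -0.059  0.045]
rail near [ 0.746 -0.294  0.045]
```

Request:
jog_arm:
  rows: "0 0 -1 0 0 -0.17 0; 0 0 -1 0 0 -0.17 0; 0 0 -1 0 0 -0.17 0; 0 0 0 0 0 -0.17 0"

```text
time: 0.6
position: [0.2597, 0.5962, 0.2531]
tool_rot: [-0.43, 3.112, 0.001]
ft_force: [0.8, 0.4, 0.6]
grip_width: 0.628
grip_force: 0.0
```

Request:
jog_arm:
  rows: "0 0 0 0 0 0.047 0; -0.3 -5.8 0 0 0 0 0; -0.3 -5.8 0 0 0 0 0; -0.3 -5.8 0 0 0 0 0; -0.3 -5.8 0 0 0 0 0"

```text
time: 1.23
position: [0.3227, 0.3701, 0.2522]
tool_rot: [0.348, -3.122, 0.001]
ft_force: [1.3, -0.5, 0.9]
grip_width: 0.501
grip_force: 0.0
```

Request:
jog_arm:
  rows: "-0.3 -5.8 0 0 0 0 0; -0.3 -5.8 0 0 0 0 0; -0.3 -5.8 0 0 0 0 0; -0.3 -5.8 0 0 0 0 0; -0.3 -5.8 0 0 0 0 0"

```text
time: 1.85
position: [0.401, 0.0908, 0.2524]
tool_rot: [-0.348, 3.122, 0.001]
ft_force: [1.0, -0.8, 0.7]
grip_width: 0.5
grip_force: 0.0
```

Request:
jog_arm:
  rows: "0 -5.8 0 0 0 0 0; 0 -5.4 0 0 0 0 0; 0 0 0 0 0 0 0; 0 0 0 0 0 0 0"

```text
time: 2.35
position: [0.4253, -0.0158, 0.2523]
tool_rot: [0.349, -3.122, -0.001]
ft_force: [0.0, 1.0, 0.5]
grip_width: 0.501
grip_force: 0.0
```

Request:
jog_arm:
  rows: "0 0 4.2 0 0 0 0; 0 0 4.2 0 0 0 0; 0 0 4.2 0 0 0 0; -1 0 0 0 0 0 0; -1 0 0 0 0 0 0"

```text
time: 2.98
position: [0.447, -0.0108, 0.1281]
tool_rot: [-0.351, 3.12, 0.0]
ft_force: [-2.8, 0.0, 2.1]
grip_width: 0.501
grip_force: 0.4
```

Request:
jog_arm:
  rows: "-1 0 0 0 0 0 0; -1 0 0 0 0 0 0; -1 0 0 0 0 0 0; -1 0 0 0 0 0 0; -1 0 0 0 0 0 0"

```text
time: 3.6
position: [0.4947, -0.001, 0.1266]
tool_rot: [-0.348, 3.122, 0.0]
ft_force: [0.0, 0.6, 0.0]
grip_width: 0.5
grip_force: 0.0
```

Run:
```python
from h import *
from bench import imaging,ctrl
d=imaging.get_image("scene");cv2.imwrite("pics/s1.png",cv2.resize(d["img"][130:420,80:520],None,fx=1.8,fy=1.8));print(ctrl.get_state()["position"])
```

```text
[ 0.49587816 -0.00056362  0.12669527]
```

View pics/s1.png

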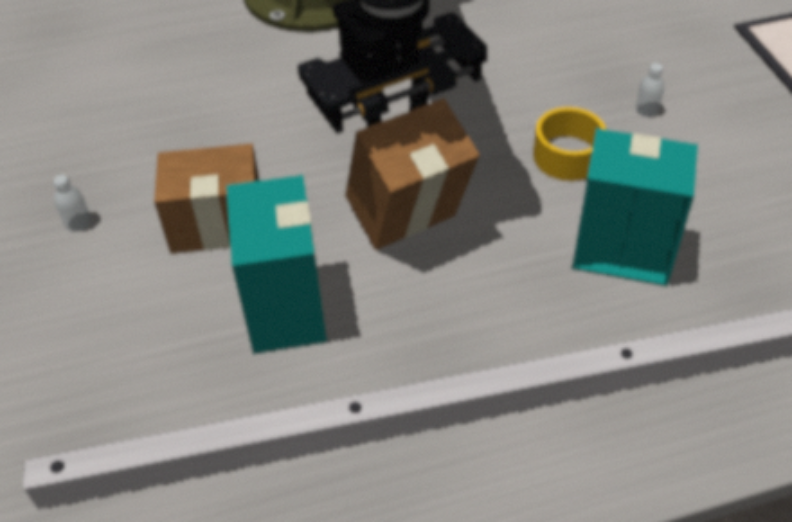

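The carton, at crop (412,175), is tilting about its heel and has not slid. I keep pushing.

Request:
jog_arm:
  rows: "-1 0 0 0 0 0 0; -1 0 0 0 0 0 0; -1 0 0 0 0 0 0; -1 0 0 0 0 0 0; -0.5 0 0 0 0 0 0"

```text
time: 4.28
position: [0.5385, 0.009, 0.1265]
tool_rot: [-0.349, 3.122, -0.0]
ft_force: [0.1, 0.1, -0.9]
grip_width: 0.501
grip_force: 0.0
```

Request:
jog_arm:
  rows: "0 0 0 0 0 0 0; 0 0 0 0 0 0 0; 0 0 0 0 0 0 0; 0 0 0 0 0 0 0"

```text
time: 4.78
position: [0.5377, 0.0088, 0.1266]
tool_rot: [-0.348, 3.122, 0.0]
ft_force: [0.2, 1.2, -0.8]
grip_width: 0.501
grip_force: 0.0
```

Run:
```python
from h import *
from bench import imaging,ctrl
d=imaging.get_image("scene");cv2.imwrite("pics/s2.png",cv2.resize(d["img"][130:420,80:520],None,fx=1.8,fy=1.8));print(ctrl.get_state()["position"])
```

```text
[0.53776244 0.00881979 0.12666417]
```

View pics/s2.png

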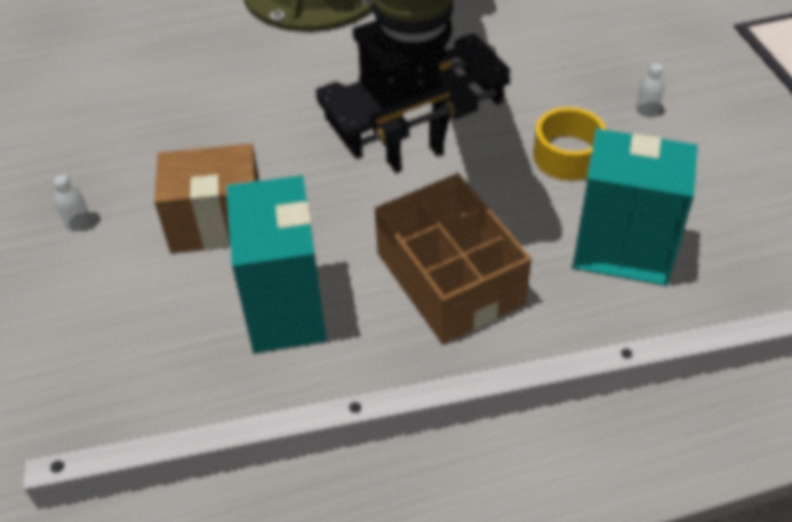

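The carton, at crop (452,260), now sits on its base with its mouth up, and the neighbours haven't moved. I back off and measure it.

Request:
jog_arm:
  rows: "3 0 0 0 0 0 0; 3 0 0 0 0 0 0; 2 0 0 0 0 0 0;0 0 0 0 0 0 0"

```text
time: 5.32
position: [0.459, -0.0089, 0.1267]
tool_rot: [-0.348, 3.122, 0.002]
ft_force: [0.7, -0.3, -0.2]
grip_width: 0.502
grip_force: 0.0
```

```bash
cat > car.py <<'E'
from m import *
from bench import imaging,ctrl
np.set_printoptions(precision=3,suppress=True)
d=imaging.get_image("top")
for c in blobs(d,(5,60,30),(20,255,255),800):
    m=c[:,0].mean(0)
    if 240<m[0]<380 and 150<m[1]<340:
        h=cv2.convexHull(c); b=cv2.boxPoints(cv2.minAreaRect(h))
        w=np.array([onz(d,*p,.08)[:2] for p in b]); s=np.linalg.norm(w-np.roll(w,-1,0),axis=1)
        v=w-np.roll(w,-1,0); v=v[np.argmax(s)]; v*=np.sign(v[0])
        print("px",b.round(),"\nc",w.mean(0),"sides",s,"yaw",np.degrees(np.arctan2(v[1],v[0])));print(w)
print("TCP",ctrl.get_state()["position"],ctrl.get_state()["time"])
E
python3 car.py
```

```text
px [[273. 221.]
 [320. 209.]
 [337. 274.]
 [290. 286.]] 
c [0.612 0.026] sides [0.111 0.152 0.11  0.151] yaw 12.871506134397572
[[ 0.674  0.097]
 [ 0.699 -0.011]
 [ 0.551 -0.045]
 [ 0.526  0.062]]
TCP [ 0.46  -0.009  0.127] 5.375
```

Request:
jog_arm:
  rows: "0 0 4 0 0 0.15 -0.2; 0 0 4 0 0 0.15 -0.2; 0 2.7 0.1 0 0 0 -0.2; 0 0 0 0 0 0 -0.2"

```text
time: 5.88
position: [0.4628, 0.0199, 0.0451]
tool_rot: [-0.117, -3.139, 0.001]
ft_force: [-0.4, -0.2, 0.8]
grip_width: 0.599
grip_force: 0.0
```

Request:
jog_arm:
  rows: "-2 0 0 0 0 0 -0.2; -2 0 0 0 0 0 -0.2; -1 0 0 0 0 0 -0.2; -1 0 0 0 0 0 -0.2; -1 0 0 0 0 0 -0.2"

```text
time: 6.5
position: [0.5314, 0.0128, 0.0454]
tool_rot: [-0.122, -3.138, -0.0]
ft_force: [-1.9, 0.2, 0.6]
grip_width: 0.599
grip_force: 1.0
```

Request:
jog_arm:
  rows: "-1 0 0 0 0 0 -0.2; -1 0 0 0 0 0 -0.2; 0 0 0 0 0 0 -0.2; 0 0 0 0 0 0 -0.2"

```text
time: 7.0
position: [0.5519, 0.0109, 0.0456]
tool_rot: [0.123, 3.139, -0.0]
ft_force: [-1.8, -0.2, 0.5]
grip_width: 0.601
grip_force: 0.0
```

```bash
python3 car.py
```

```text
px [[278. 204.]
 [326. 195.]
 [334. 240.]
 [286. 248.]] 
c [0.671 0.022] sides [0.111 0.104 0.11  0.103] yaw -81.34099772487149
[[ 0.714  0.084]
 [ 0.731 -0.025]
 [ 0.628 -0.04 ]
 [ 0.612  0.068]]
TCP [0.552 0.011 0.046] 7.05
```

Request:
jog_arm:
  rows: "-1 0.1 0 0 0 0 -0.2; -1 0.1 0 0 0 0 -0.2; -1 0.1 0 0 0 0 -0.2; 0 0 0 0 0 0 -0.2"

```text
time: 7.55
position: [0.5832, 0.0117, 0.0457]
tool_rot: [0.122, 3.138, -0.001]
ft_force: [0.6, 0.4, 0.3]
grip_width: 0.601
grip_force: 0.0
```

```bash
python3 car.py
```

```text
px [[283. 189.]
 [331. 185.]
 [335. 222.]
 [287. 227.]] 
c [0.708 0.015] sides [0.11  0.087 0.11  0.087] yaw -86.21563658788601
[[ 0.748  0.073]
 [ 0.755 -0.037]
 [ 0.668 -0.043]
 [ 0.661  0.066]]
TCP [0.583 0.012 0.046] 7.6
```

Request:
jog_arm:
  rows: "-0.7 0 0 0 0 0 -0.2; -0.7 0 0 0 0 0 -0.2; -0.5 0 0 0 0 0 -0.2; -0.3 0 0 0 0 0 -0.2; 0 0 0 0 0 0 -0.2"

```text
time: 8.22
position: [0.5989, 0.0128, 0.0451]
tool_rot: [-0.117, -3.128, -0.005]
ft_force: [-15.1, 4.1, 10.3]
grip_width: 0.601
grip_force: 7.4
```

```bash
python3 car.py
```

```text
px [[286. 183.]
 [334. 181.]
 [335. 212.]
 [287. 214.]] 
c [0.727 0.01 ] sides [0.11  0.072 0.11  0.072] yaw -89.0681949550916
[[ 0.762  0.066]
 [ 0.764 -0.044]
 [ 0.692 -0.045]
 [ 0.691  0.064]]
TCP [0.599 0.013 0.045] 8.275
```

Run:
```python
from h import *
from bench import imaging,ctrl
s=ctrl.get_state();print(s["ft_force"],s["position"],s["torque"])
d=imaging.get_image("scene");cv2.imwrite("pics/s3.png",cv2.resize(d["img"][180:400,200:500],None,fx=2.6,fy=2.6,interpolation=cv2.INTER_CUBIC))
```

```text
[-14.9543272    4.08735655   9.72074252] [0.59887943 0.0127399  0.04504492] [1.12873398 2.85419584 0.55954727]
```

View pics/s3.png

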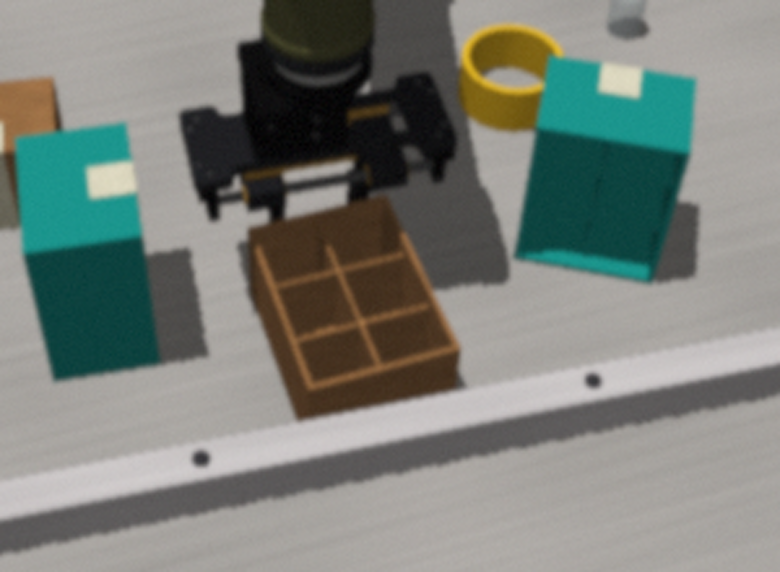

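The right corner, at crop (300,412), touches the rail. The left corner, at (458,360), may have a small gap. I back off and measure with the carton in clear view.

Request:
jog_arm:
  rows: "2 0 0 0 0 0 -0.2; 3 0 0 0 0 0 -0.2; 3 0 0 0 0 0 -0.2; 2 0 0 0 0 0 -0.2; 0 0 0 0 0 0 -0.2"

```text
time: 8.95
position: [0.5038, 0.018, 0.0459]
tool_rot: [0.122, 3.138, 0.001]
ft_force: [-0.3, 0.4, -0.3]
grip_width: 0.599
grip_force: 0.0
```

```bash
python3 car.py
python3 - <<'E'
from h import *
from bench import imaging
d=imaging.get_image("scene");t=imaging.get_image("top")
for n,p in(("R",(200+300/2.6,180+387/2.6)),("L",(200+457/2.6,180+349/2.6))): print(n,onz(d,*p,.08))
g=np.hstack([cv2.resize(t["img"][165:275,260:360],None,fx=4,fy=4,interpolation=cv2.INTER_CUBIC),cv2.resize(d["img"][270:380,290:390],None,fx=4,fy=4,interpolation=cv2.INTER_CUBIC)])
cv2.imwrite("pics/z.png",g)
E
```

```text
px [[286. 182.]
 [334. 181.]
 [337. 248.]
 [288. 250.]] 
c [0.686 0.01 ] sides [0.111 0.155 0.11  0.155] yaw 0.8347053471264984
[[ 0.763  0.066]
 [ 0.764 -0.045]
 [ 0.609 -0.046]
 [ 0.608  0.064]]
TCP [0.505 0.018 0.046] 9.0
R [ 0.76218087 -0.04850457  0.08      ]
L [0.76403151 0.06348957 0.08      ]
```

View pics/z.png

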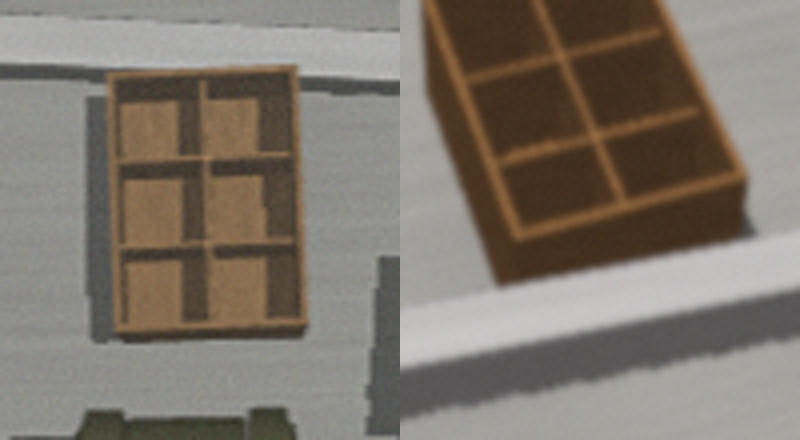

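The left corner still has a gap of about 8–10 mm, and the right corner touches. I turn the tool so that only the left finger presses, which should close it.

Request:
jog_arm:
  rows: "0 0 0 0 0 0.14 -0.2; -3 0.65 0 0 0 0 -0.2; -3 0.65 0 0 0 0 -0.2; -2 0.44 0 0 0 0 -0.2; -0.6 0.13 0 0 0 0 -0.2"

```text
time: 9.72
position: [0.5938, 0.0172, 0.0453]
tool_rot: [0.341, 3.122, -0.002]
ft_force: [-1.1, -0.3, 0.6]
grip_width: 0.598
grip_force: 0.9
```

Request:
jog_arm:
  rows: "-0.4 0.1 0 0 0 0 -0.2; -0.4 0.1 0 0 0 0 -0.2; -0.4 0.1 0 0 0 0 -0.2; 0 0 0 0 0 0 -0.2"

```text
time: 10.22
position: [0.5991, 0.0218, 0.0449]
tool_rot: [-0.334, -3.112, -0.006]
ft_force: [-12.7, 5.8, 9.5]
grip_width: 0.602
grip_force: 6.6
```

```bash
python3 car.py
```

```text
px [[287. 181.]
 [335. 181.]
 [335. 237.]
 [287. 237.]] 
c [0.7  0.01] sides [0.11  0.129 0.109 0.129] yaw -1.121984142062335
[[ 0.766  0.063]
 [ 0.763 -0.046]
 [ 0.634 -0.043]
 [ 0.637  0.066]]
TCP [0.599 0.022 0.045] 10.275
```

The carton turns about its far right corner, so its near wall has to swing left as well. I keep the pressure on and move the tool left.

Request:
jog_arm:
  rows: "0.05 0.4 0 0 0 0 -0.2; 0.05 0.4 0 0 0 0 -0.2; 0.05 0.4 0 0 0 0 -0.2; 0 0 0 0 0 0 -0.2"

```text
time: 10.78
position: [0.6021, 0.0295, 0.045]
tool_rot: [-0.34, -3.117, 0.001]
ft_force: [-7.8, -0.8, 4.2]
grip_width: 0.601
grip_force: 4.0
```

```bash
python3 car.py
```

```text
px [[283. 233.]
 [288. 178.]
 [336. 182.]
 [332. 237.]] 
c [0.703 0.013] sides [0.126 0.111 0.126 0.11 ] yaw -6.137495619124563
[[ 0.647  0.074]
 [ 0.772  0.061]
 [ 0.76  -0.05 ]
 [ 0.634 -0.035]]
TCP [0.602 0.029 0.045] 10.825
```

Request:
jog_arm:
  rows: "2 -0.4 0 0 0 0 -0.2; 3 -0.6 0 0 0 0 -0.2; 3 -0.6 0 0 0 0 -0.2; 2 -0.4 0 0 0 0 -0.2; 0 0 0 0 0 0 -0.2"

```text
time: 11.45
position: [0.5025, 0.0321, 0.0456]
tool_rot: [0.341, 3.123, 0.002]
ft_force: [0.0, 0.7, 0.0]
grip_width: 0.599
grip_force: 0.0
```

```bash
python3 car.py
python3 - <<'E'
from h import *
from bench import imaging
d=imaging.get_image("scene");t=imaging.get_image("top")
g=np.hstack([cv2.resize(t["img"][165:275,260:360],None,fx=4,fy=4,interpolation=cv2.INTER_CUBIC),cv2.resize(d["img"][270:380,290:390],None,fx=4,fy=4,interpolation=cv2.INTER_CUBIC)])
cv2.imwrite("pics/z2.png",g)
E
```

```text
px [[282. 246.]
 [288. 178.]
 [336. 182.]
 [331. 250.]] 
c [0.689 0.014] sides [0.156 0.111 0.156 0.11 ] yaw -5.924322380205145
[[ 0.617  0.077]
 [ 0.772  0.061]
 [ 0.76  -0.05 ]
 [ 0.605 -0.032]]
TCP [0.504 0.032 0.046] 11.5
```

View pics/z2.png

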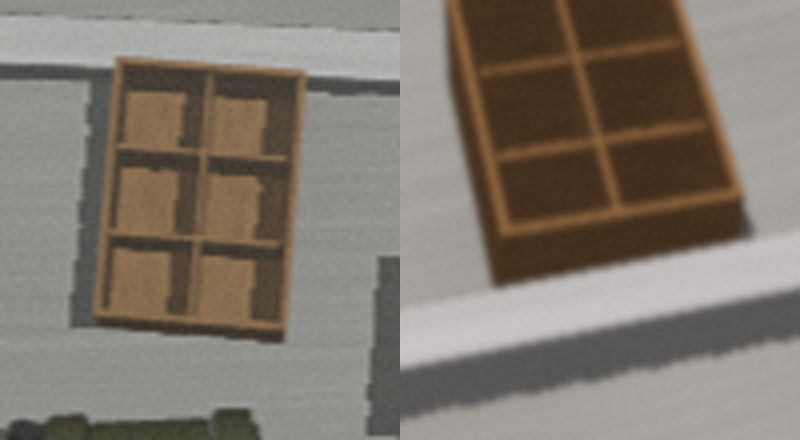

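Far edge now runs along the rail at both ends, left crop (118,60) to (303,73). The gaps are about 0 mm on the left and 4 mm on the right, inside the 12 mm limit. The gripper is clear, so I hand in.

```bash
python3 -c "
from bench import ticket
print(ticket.close_job())"
```

```text
the job is handed in; nothing more can be done
None
```

I handed the job in with the taller carton tipped onto its base, mouth up, and its far end against the rail: by my last measurement about 0 mm off at the left edge and 4 mm at the right (limit 12 mm). The arm was clear of it and the bystanders looked undisturbed, though I did not re-measure them and the hand-in returned no verdict.

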